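Load a fresh roll on the label stand

TASK

Take the wide label roll on its spring-loaded spindle out of the rack and fit it in the label stand: sprung pin in the plain round cup, flat key turned to suit the slot of the drag hub and fully home against it, then let go. Leave the narrow roll in its place and do not push or knock over anything else on the bench.

Things in the scene. Friction and masses are not known exactly. Their poses are not given: they have to be found in the camera images.
- wide_mid (a point): The wide label roll to be fitted: paper roll 50 mm diameter, 60 mm wide, on a spindle, about 0.19 kg. Point: middle of the roll on the spindle axis, within 3 mm of the centre of mass; grip here, across the roll. y axis: along the spindle, towards its sprung pin; z axis: wide way of the flat key, up in the rack. The key fits the hub either way up (half a turn is the same).
- wide: The same spindle, origin and axes as wide_mid. Along y from the middle of the roll: aluminium barrel 16 mm diameter from -70 (the shoulder) to +52 mm; steel pin 8 mm diameter with a round nose, sprung, out to +82 mm when free; at the other end a flat steel key 5 mm thick (x), 14 mm wide (z), rounded at its end, from -70 out to -80 mm.
- wide_pin (a joint): How far the sprung pin of the wide roll's spindle is pushed in, m: 0 free, at most 0.024. Pushing takes 2.5 N to start and 0.25 N more for each mm. Fully fitted in the stand it reads about 0.006; to swing the key past the hub's face it must be about 0.018 to 0.022.
- wide_shoulder (a point): End of the wide roll's barrel on its axis, where the flat key begins, 70 mm from the middle of the roll; axes as wide_mid. It lies against the hub's face when fully home.
- wide_nose (a point): Tip of the sprung pin of the wide roll's spindle.
- stand: Label stand, white steel, fixed: base plate 124 x 228 mm (top 8 mm up), two uprights 50 mm wide, 4 mm thick, 113 mm high, inner faces 165 mm apart. Origin on the bench under the spindle axis, which runs along y, 92 mm up. Plain cup on the +y upright, drag hub on the -y upright. An 8 mm guide bar runs along y at x = -50 mm, 30 mm up; else free between the uprights.
- cup_mouth (a point): Centre of the mouth of the plain round cup (black, for the sprung pin), which opens towards -y of the stand; axes as stand. Mouth 21 mm wide, narrowing as a funnel within 4 mm to a bore of 15 mm; floor 12 mm behind the mouth; outside diameter 25 mm. It takes the pin tilted by up to 0.27 rad, so the key end can be held high and then swung down.
- cup_floor (a point): Centre of that cup's floor, 12 mm behind its mouth (towards +y of the stand) and 146 mm from the hub's face.
- hub_mouth (a point): Centre of the face of the drag hub, a black round cup 28 mm across, open towards +y of the stand, with a slot 7 mm wide, 18 mm long, 12 mm deep. y axis: to the plain cup; z axis: along the slot, turning with the hub. Behind the upright it has a bar knob (38 x 14 x 10 mm, long way along the slot, reaching 37 mm behind the face) that shows how the slot stands.
- hub (a joint): Angle of the drag hub about the stand's y axis, rad: 0 is slot upright, positive leans the top of the slot to +x of the stand. It starts anywhere from -0.5 to 0.5, turns against a light drag (0.02 N m) and stays where it is left.
- rack: Grey roll rack, fixed: 180 x 100 mm, two bays at x = -50 and +50 mm, each with notched plates (5 mm thick, at y = -39 and +39 mm, 68 mm high) carrying a spindle along y, axis 60 mm above the bench, sprung pin to +y. Notches are open at the top: lift straight up. Which bay has which roll varies. Origin under its centre on the bench.
- narrow_mid (a point): The narrow roll on a shorter spindle, in the other bay, to be left alone: 50 mm diameter, 36 mm wide; point in the middle of the roll, y axis towards its own sprung pin.
- vial_rack_mid (a point): White rack of crimp-top vials, 62 x 104 mm, 44 mm high, loose; point on its axis 20 mm up.
- jar_mid (a point): Amber jar with a black cap, 52 mm diameter, 70 mm high, loose; point half-way up.
- solvent_mid (a point): Clear solvent bottle, 68 mm diameter, 150 mm high, loose; point half-way up.
- tip_box_mid (a point): Pipette tip box, 85 x 120 mm, 70 mm high, loose; point half-way up.
- crimper_mid (a point): Vial crimper lying on the bench, about 180 mm long, 34 mm high at its head, loose; point near its middle, 12 mm up.
- marker_mid (a point): Marker pen lying on the bench, 135 mm long, 17 mm thick, loose; point near its middle.
Not all that is in view belongs to the job. What is shaped like the wide but green is not meant.

How it is judged:
By the outcome, as a careful person would: the job done as asked, in the order asked, and still so for the second after the job is handed in, with the robot touching nothing.
It also fails if it takes over 42 s, if anything falls off the work surface, if the arm or the gripper's body presses on something with over 40 N, if the wrist force passes 120 N, or if a joint passes its speed limit or range.

ROBOT

A 6-joint arm with a two-finger parallel gripper is mounted at the origin on the work surface. World frame = base frame: x ahead of the robot, y to its left, z up, the work surface at z = 0. Lengths are in m, angles in rad, forces in N, time in s.
With the tool pointing down it reaches from about 0.375 to 0.975 m from the base axis. Payload 3.8 kg.
Tool frame: the origin (TCP) lies midway between the tips of the shut fingers; the grasp point (between the pads) lies 19 mm behind it (r.grip_point_offset is the distance from the TCP to the grasp point, in m); z points along the fingers, y is the line along which they close (so a half turn about z gives the same grasp; the last joint's range is limited). The gripper opens to 85 mm and grips with 20 to 120 N. Pads are 22 mm wide; open, the fingers measure 114 mm over their backs; the gripper's body (76 mm by 85 mm) begins 54 mm behind the grasp point. The pads swing forward as they close: fully open they stand 13 mm farther back than shut.
Start: joints at [-1.272, 0.264, 1.604, -0, 1.274, -0.037], TCP at [0.222, -0.637, 0.231] pointing down, gripper open.
Joint ranges: [-2.63, 2.63], [-0.94, 2.18], [0.31, 2.57], [-1.31, 4.45], [0, 2.66], [-2.55, 2.55]. Speed limits (rad/s): [2.57, 2.57, 3.14, 3.14, 3.14, 3.14].

INTERFACE

Orientations are given as a unit quaternion [w, x, y, z].
In Python, from bench import r gives the robot as it stands. The module is installed in compiled form; this text tells all that it offers.
- The arm moves only by the tool step_arm, never from a script. Its argument "series" is a list of rows, each a list of 3 entries, a list of its own where there are three numbers: the closure, from 0 (fully open) to 1 (shut), then the shift along the tool's x, y, z in cm, then the turn, a rotation vector about the tool's x, y, z in degrees. A call has 1 to 20 rows; each row shifts and turns the commanded pose from where the row before left it, along the tool's axes as they then stand; what a row does not reach is not made up. A row lasts 1/8 s, in which the tool goes at most 62.5 mm and 10.7 degrees, less where a joint would pass 70% of its speed; a pose out of reach is approached as far as the arm can. A call is refused whole if a number of a shift passes 6.25 or a number of a turn 10.7, either way. A call with a gripper value outside its range is refused whole. The fingers move at their own pace and stop on an object; "squeeze" is the grip in N (left out, the last holds). Time passes only in rows, so rows that do not move let the fingers close. It gives the time, the measured TCP pose, the force, the opening and the grip force at its end, in the units of the state.
- r.get_obs(): the state, without advancing time (a new reading comes with each control period).
- r.camera(name): name is "scene" or "top" or "wrist"; returns a dict with "pixels" (384x512x3 uint8, red, green, blue), "fovy" (degrees; the focal length in pixels is half the picture's height over the tangent of half this angle, whatever the lens; pixels are square), "cx", "cy" (the principal point, pixels), "R" (3x3) and "t" (3): a world point X has camera coordinates R X + t; the wrist camera has in their place "T_tool_cam" (4x4, takes a point from camera to tool coordinates, whose origin is the TCP and whose axes are the flange's). Camera axes: x right, y down, z forward; pixel columns grow to the right and rows downward; lengths in m; the calibration is good to about 2 mm. A picture is of the moment at which its call begins: read the wrist's pose just before it. There is no depth.
- r.close_job(): hands the job in; it is judged then, once.
The state is a dict: "clock": time; "joints": joint angles; "qd": joint speeds; "tau": joint torques, N m; "ee_pos": TCP position; "eef_rot": TCP orientation; "force": force on the tool from outside, world axes, zero at the start; "wrist_torque": the same for the moment, N m; "opening": opening from 0.0 (shut) to 1.0 (fully open); "grasp_force": force on a finger pad.
Only numpy, scipy, OpenCV 4.12 (cv2) and the standard library are available. Lean on these libraries where they do the work, as an engineer would, in place of code of your own. Each camera call takes 0.05 s, during which the arm holds its last target. There are 200 camera calls.

## Working session

There is one attempt and no reset: what is moved stays moved. The work goes in short steps, Python scripts to look and compute and a tool call to move; the robot and the scene stay as the last step left them, time stands still between calls to the robot, and variables do not carry over. Pictures are saved under pics/ and viewed, at most 13 in all, crops included, and the job is handed in when it is done.

Besides the shell and the picture viewer there is one more tool, called after "Emit:" by a JSON object that holds its "name" and its "arguments", one argument or row to a line. step_arm: Moves the arm, as the interface text tells. Its arguments: {"type":"object","properties":{"series":{"type":"array"},"squeeze":{"type":"number"}},"required":["series"]}

```bash
mkdir -p pics; cat > h.py <<'E'
import numpy as np, cv2, pickle
from bench import r
def snap(n,f):
    o=r.get_obs(); c=r.camera(n); cv2.imwrite(f'pics/{f}.png',c['pixels'][:,:,::-1]); pickle.dump((o,c),open(f'pics/{f}.pkl','wb')); return o,c
def load(f): return pickle.load(open(f'pics/{f}.pkl','rb'))
def fl(c): return 192/np.tan(np.radians(c['fovy'])/2)
def qR(q):
    from scipy.spatial.transform import Rotation as S
    return S.from_quat([q[1],q[2],q[3],q[0]]).as_matrix()
def ray(o,c,u,v):
    f=fl(c); d=np.array([(u-c['cx'])/f,(v-c['cy'])/f,1])
    if 'R' in c: R=np.array(c['R']); return -R.T@np.array(c['t']), R.T@d
    T=np.array(c['T_tool_cam']); A=qR(o['eef_rot']); return np.array(o['ee_pos'])+A@T[:3,3], A@T[:3,:3]@d
def atz(f,u,v,z):
    o,c=load(f); p,d=ray(o,c,u,v); return p+d*(z-p[2])/d[2]
def tri(*obs):
    A=np.zeros((3,3));b=np.zeros(3)
    for f,u,v in obs:
        o,c=load(f);p,d=ray(o,c,u,v);d=d/np.linalg.norm(d);P=np.eye(3)-np.outer(d,d);A+=P;b+=P@p
    X=np.linalg.solve(A,b); return X
def proj(f,X):
    o,c=load(f); X=np.array(X,float)
    if 'R' in c: q=np.array(c['R'])@X+np.array(c['t'])
    else:
        A=qR(o['eef_rot']);T=np.array(c['T_tool_cam']); q=T[:3,:3].T@(A.T@(X-np.array(o['ee_pos']))-T[:3,3])
    return q[:2]/q[2]*fl(c)+[c['cx'],c['cy']]
def crop(f,x0,y0,x1,y1,k,g):
    im=cv2.imread(f'pics/{f}.png')[y0:y1,x0:x1]; cv2.imwrite(f'pics/{g}.png',cv2.resize(im,None,fx=k,fy=k,interpolation=cv2.INTER_CUBIC))
E
python3 - <<'E'
from h import *
for n in ('scene','top'):
    o,c=snap(n,n+'0'); print(n,c['fovy'],c['cx'],c['cy'],np.round(-np.array(c['R']).T@c['t'],3))
a=cv2.imread('pics/scene0.png');b=cv2.imread('pics/top0.png')
print(o['ee_pos'],o['eef_rot'],o['opening'],r.grip_point_offset,o['clock'])
E
```

```text
scene 52.80196116037752 256.70466549561775 196.20254809183933 [ 1.06  -0.605  0.799]
top 44.07428786746495 257.6896984328597 197.21924308413602 [ 0.419 -0.032  1.226]
[ 0.222229   -0.63660008  0.22994149] [-1.12988685e-03  9.85934441e-01  1.67128645e-01 -1.32405387e-04] 0.9970428355033328 0.0187 0.05
```

View pics/scene0.png

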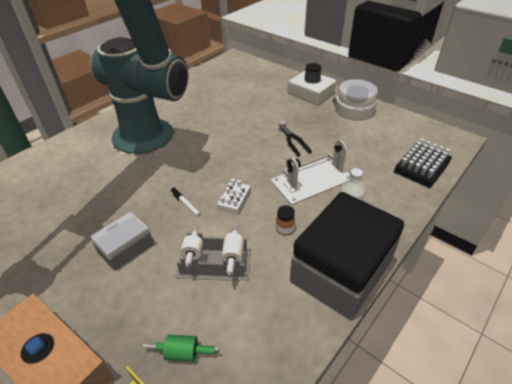

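View pics/top0.png

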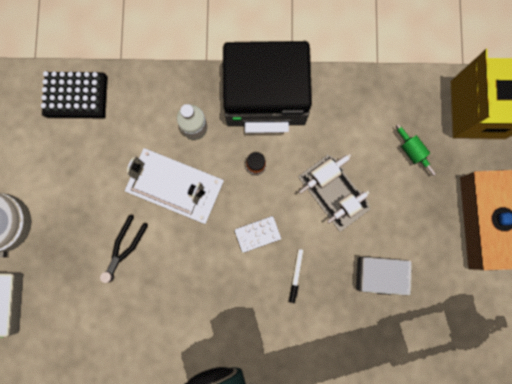

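The top view shows the rack at (335,192) with two white rolls at (325,173) and (348,206), and a green decoy at (415,150). The stand is at (175,185), with its uprights at (136,167) and (196,190). The rolls at (325,173) and (348,206) are the candidates, and the first looks wider. I'll check that in enlarged crops.

```bash
python3 - <<'E'
from h import *
def g(f,x,y,w,h): return cv2.resize(cv2.imread(f'pics/{f}.png')[y:y+h,x:x+w],(400,300),interpolation=cv2.INTER_CUBIC)
a=np.vstack([np.hstack([g('top0',285,145,100,75),g('top0',120,140,120,90)]),np.hstack([g('scene0',165,217,100,75),g('scene0',265,133,100,75)])])
cv2.imwrite('pics/q1.png',a)
E
```

```text
(no output)
```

View pics/q1.png

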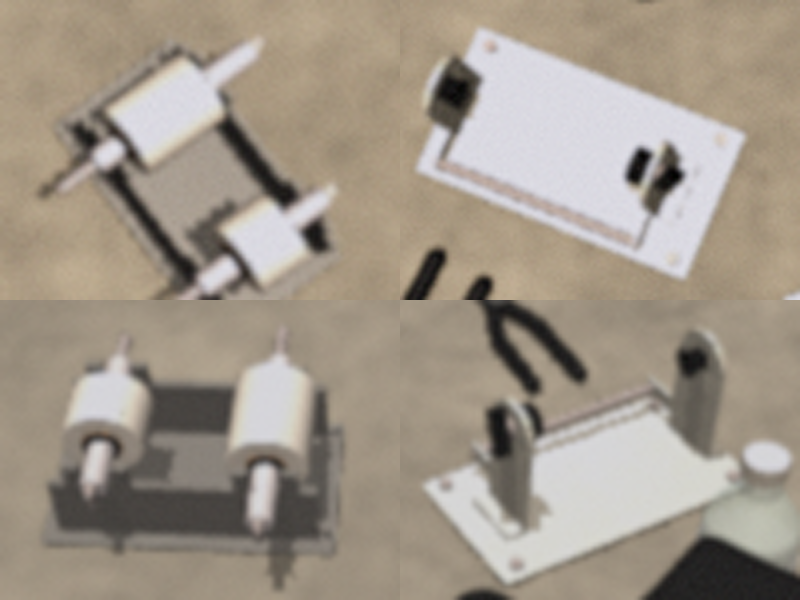

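The crops settle it. The wide roll is the one at top (326,172.5), clearly longer than the other. Its thick barrel/key end is at (350.5,155.5), and its thin dark pin is at (295.5,193), pointing world +y/−x. The stand's hub, with a knob outside, is on the right upright, and the cup is on the left. The guide bar on the lower side matches stand −x.

```bash
python3 - <<'E'
from h import *
T=lambda x,y:(285+x/4,145+y/4)
S=lambda x,y:(120+(x-400)/3.333,140+y/3.333)
C=[atz('top0',*S(*p),.008) for p in [(480,28),(745,135),(688,278),(418,170)]]
C=np.array(C);print(C.round(3)); print('sides',[np.linalg.norm(C[i]-C[i-1]).round(3) for i in range(4)])
c=C.mean(0);y=(C[0]-C[1]+C[3]-C[2]);print('stand',c.round(4),'yaw of y axis',np.degrees(np.arctan2(y[1],y[0])))
for n,p,z in [('roll',(165,110),.062),('keyend',(262,42),.06),('pin',(42,192),.06),('narrow',(268,240),.06)]:
    print(n,atz('top0',*T(*p),z).round(4))
a=atz('top0',*T(262,42),.06);b=atz('top0',*T(42,192),.06);d=b-a;print('len',np.linalg.norm(d),'yaw',np.degrees(np.arctan2(d[1],d[0])), 'mid est',(a+d*80/162).round(4))
for n,p in [('vial',(258,234)),('jar',(256,162)),('solv',(192,121)),('crimp',(122,250))]: print(n,atz('top0',*p,.05).round(3))
_,cc=snap('wrist','w0'); print(cc['fovy'],np.array(cc['T_tool_cam']).round(3))
from scipy.spatial.transform import Rotation as Ro
o=r.get_obs();print(qR(o['eef_rot']).round(3),o['joints'])
E
```

```text
[[0.701 0.266 0.008]
 [0.618 0.056 0.008]
 [0.506 0.097 0.008]
 [0.587 0.309 0.008]]
sides [np.float64(0.121), np.float64(0.226), np.float64(0.12), np.float64(0.227)]
stand [0.6029 0.1819 0.008 ] yaw of y axis 68.79271244300011
roll [ 0.6328 -0.2036  0.062 ]
keyend [ 0.6772 -0.265   0.06  ]
pin [ 0.5805 -0.1273  0.06  ]
narrow [ 0.5523 -0.2672  0.06  ]
len 0.16825892577891532 yaw 125.07940289223203 mid est [ 0.6294 -0.197   0.06  ]
vial [ 0.478 -0.036  0.05 ]
jar [ 0.66  -0.028  0.05 ]
solv [0.764 0.136 0.05 ]
crimp [0.435 0.299 0.05 ]
59.43483742392815 [[ 0.001 -0.959 -0.285  0.073]
 [ 1.     0.001  0.     0.002]
 [-0.    -0.285  0.959 -0.143]
 [ 0.     0.     0.     1.   ]]
[[ 0.944  0.33  -0.001]
 [ 0.33  -0.944  0.002]
 [ 0.    -0.002 -1.   ]] [-1.27192561e+00  2.64570177e-01  1.60508507e+00 -4.42267092e-05
  1.27367886e+00 -3.69004832e-02]
```

Plate sides measure 121×227 mm against 124×228, and the spindle measures 168 mm against 162, so the measurements hold up. Next I'll move above the wide roll with tool x along the spindle, towards the pin.

Emit:
{"name": "step_arm", "arguments": {
  "series": [
    [0, [3.3, -3.5, -1.4], [0, 0, 0]],
    [0, [3.3, -3.5, -1.4], [0, 0, 0]],
    [0, [3.3, -3.5, -1.4], [0, 0, 0]],
    [0, [3.3, -3.5, -1.4], [0, 0, 0]],
    [0, [3.4, -3.5, -1.4], [0, 0, 0]],
    [0, [4.5, -1.3, 1.5], [0, 0, 0]],
    [0, [4.5, -1.3, 1.5], [0, 0, 0]],
    [0, [4.5, -1.3, 1.5], [0, 0, 0]],
    [0, [4.5, -1.3, 1.5], [0, 0, 0]],
    [0, [4.5, -1.3, 1.5], [0, 0, 0]],
    [0, [4.5, -1.3, 1.5], [0, 0, 0]],
    [0, [4.5, -1.3, 1.5], [0, 0, 0]],
    [0, [4.5, -1.2, 1.5], [0, 0, 0]]
  ]
}}

```text
clock: 1.78
ee_pos: [0.6283, -0.2004, 0.1804]
eef_rot: [-0.0, 0.986, 0.167, -0.0]
force: [-0.1, -1.5, -0.2]
opening: 0.999
grasp_force: 0.0
```

Emit:
{"name": "step_arm", "arguments": {
  "series": [
    [0, [0, 0, 0], [0, 0, -10.6]],
    [0, [0, 0, 0], [0, 0, -10.6]],
    [0, [0, 0, 0], [0, 0, -10.6]],
    [0, [0, 0, 0], [0, 0, -10.6]],
    [0, [0, 0, 0], [0, 0, -10.6]],
    [0, [0, 0, 0], [0, 0, -10.6]],
    [0, [0, 0, 0], [0, 0, -10.6]],
    [0, [0, 0, 0], [0, 0, -10.6]],
    [0, [0, 0, 0], [0, 0, -10.6]],
    [0, [0, 0, 0], [0, 0, -10.6]],
    [0, [0, 0, 0], [0, 0, 0]]
  ]
}}

```text
clock: 3.15
ee_pos: [0.6272, -0.2014, 0.1809]
eef_rot: [-0.0, 0.461, 0.888, -0.0]
force: [1.3, 0.4, -0.7]
opening: 0.999
grasp_force: 0.0
```

```bash
python3 - <<'E'
from h import *
o,c=snap('wrist','w1');print(o['ee_pos'],qR(o['eef_rot']).round(3),o['clock'],o['joints'])
crop('w1',0,0,512,384,1.5,'w1b')
E
```

```text
[ 0.62718563 -0.20139694  0.18085803] [[-0.575  0.818 -0.001]
 [ 0.818  0.575  0.   ]
 [ 0.001 -0.    -1.   ]] 3.15 [-3.48533181e-01  2.67914907e-01  1.69368226e+00  2.57330577e-05
  1.18073773e+00 -9.61618706e-01]
```

View pics/w1b.png

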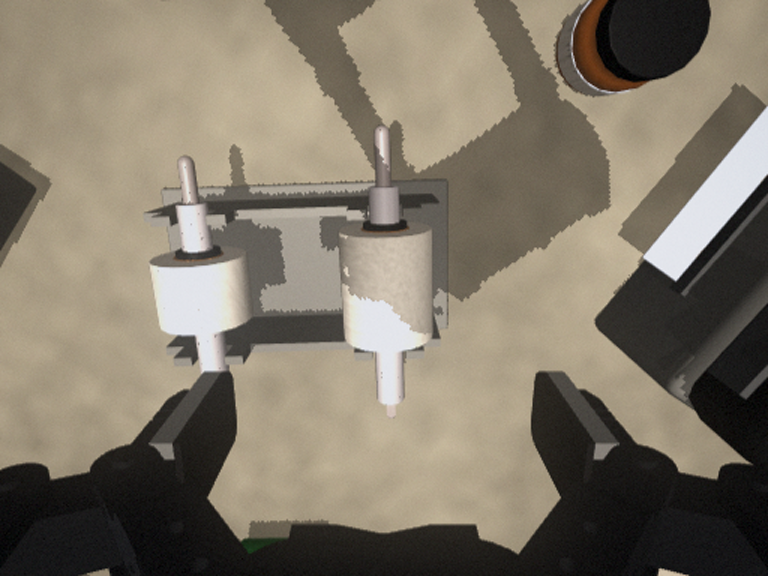

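The wrist view shows the wide roll with its pin tip at (382,127), barrel/pin step at (384,188) and barrel end at (390,403), with the finger gap around x=385. Everything near it is clear of the fingers.

```bash
python3 - <<'E'
from h import *
w=lambda x,y,z:atz('w1',x/1.5,y/1.5,z)
a=w(382,127,.06);s=w(384,190,.06);b=w(390,404,.06)
print(a,s,b,np.linalg.norm(a-s),np.linalg.norm(s-b))
d=(a-b);print('yaw',np.degrees(np.arctan2(d[1],d[0])))
u=d/np.linalg.norm(d)
for m in (a-u*.082,s-u*.052,b+u*.070): print(m.round(4))
m=(a-u*.082+b+u*.070)/2
o,_=load('w1');print((qR(o['eef_rot']).T@(m-o['ee_pos'])).round(4))
E
```

```text
[ 0.58375317 -0.14006653  0.06      ] [ 0.60245427 -0.16485387  0.06      ] [ 0.67672849 -0.26407271  0.06      ] 0.031050664387833472 0.12393965584142792
yaw 126.86122772223399
[ 0.6329 -0.2057  0.06  ]
[ 0.6336 -0.2065  0.06  ]
[ 0.6347 -0.2081  0.06  ]
[-0.0084  0.0023  0.1209]
```

Emit:
{"name": "step_arm", "arguments": {
  "series": [
    [0, [-0.84, 0.23, 0], [0, 0, -1.7]],
    [0, [0, 0, 3.6], [0, 0, 0]],
    [0, [0, 0, 3.6], [0, 0, 0]],
    [0, [0, 0, 3.6], [0, 0, 0]],
    [0, [0, 0, 2.2], [0, 0, 0]],
    [0, [0, 0, 1.3], [0, 0, 0]],
    [0, [0, 0, 0], [0, 0, 0]]
  ]
}}

```text
clock: 4.08
ee_pos: [0.634, -0.207, 0.0377]
eef_rot: [-0.001, 0.447, 0.895, -0.0]
force: [0.9, -0.3, -0.5]
opening: 1.001
grasp_force: 0.0
```

Emit:
{"name": "step_arm", "arguments": {
  "series": [
    [0.3, [0, 0, 0], [0, 0, 0]],
    [0.6, [0, 0, 0], [0, 0, 0]],
    [1, [0, 0, 0], [0, 0, 0]],
    [1, [0, 0, 0], [0, 0, 0]],
    [1, [0, 0, 0], [0, 0, 0]],
    [1, [0, 0, 0], [0, 0, 0]]
  ],
  "squeeze": 50
}}

```text
clock: 4.82
ee_pos: [0.6353, -0.2075, 0.0401]
eef_rot: [0.001, 0.447, 0.895, 0.0]
force: [-1.2, -1.6, 6.8]
opening: 0.573
grasp_force: 51.2
```

Gripped with about 50 mm between the pads. I'll lift while working out a look pose for the hub knob.

Emit:
{"name": "step_arm", "arguments": {
  "series": [
    [1, [0, 0, -1.5], [0, 0, 0]],
    [1, [0, 0, -3], [0, 0, 0]],
    [1, [0, 0, -5], [0, 0, 0]],
    [1, [0, 0, -5], [0, 0, 0]],
    [1, [0, 0, -5], [0, 0, 0]],
    [1, [0, 0, -2.5], [0, 0, 0]]
  ]
}}

```text
clock: 5.58
ee_pos: [0.6353, -0.2073, 0.2629]
eef_rot: [0.003, 0.447, 0.895, 0.0]
force: [-0.2, -0.3, -2.3]
opening: 0.574
grasp_force: 52.1
```

```bash
python3 - <<'E'
from h import *
from scipy.spatial.transform import Rotation as S
o=r.get_obs();print(o['ee_pos'],o['opening'],o['grasp_force'])
A=qR(o['eef_rot']);_,c=load('w1');T=np.array(c['T_tool_cam']);f=fl(c)
y=np.radians(68.8);d=np.array([np.cos(y),np.sin(y),0]);x=np.array([d[1],-d[0],0]);O=np.array([.603,.182,0])
L=lambda a,b,z:O+a*x+b*d+[0,0,z]
knob=L(0,-.105,.092)
for tilt in (45,):
  B=S.from_rotvec(x*np.radians(tilt)).as_matrix()@A
  for off in (-.13,-.1,.07):
    for dep in (.22,):
      # camera-space knob position (off*..)
      kc=np.array([off*.8,-.03,dep]); kt=T[:3,:3]@kc+T[:3,3]; tcp=knob-B@kt
      pr=lambda X:(lambda q:(q[:2]/q[2]*f+[c['cx'],c['cy']]).round())(T[:3,:3].T@(B.T@(X-tcp)-T[:3,3]))
      pts={n:(tcp+B@np.array(p)) for n,p in dict(nose=[.082,0,-.02],key=[-.08,0,-.02],wr=[0,0,-.2]).items()}
      print(off,'tcp',tcp.round(3),'tool shift',(A.T@(tcp-o['ee_pos'])).round(3),{k:v.round(3) for k,v in pts.items()})
      print('  knob',pr(knob),'cup',pr(L(0,.07,.092)),'hubtop',pr(L(0,-.08,.113)),'plate',[pr(L(a,b,.008)) for a in(-.062,.062) for b in (-.114,.114)],'nose',pr(pts['nose']),'body',pr(tcp+B@np.array([.03,0,-.02])))
E
```

```text
[ 0.63525221 -0.2073283   0.26290181] 0.5738132732952591 52.071513533592224
-0.13 tcp [0.643 0.048 0.195] tool shift [0.2   0.159 0.068] {'nose': array([0.584, 0.089, 0.239]), 'key': array([ 0.69 , -0.018,  0.179]), 'wr': array([ 0.59 , -0.084,  0.336])}
  knob [ 96. 145.] cup [256.  56.] hubtop [138. 118.] plate [array([ 11., 111.]), array([208.,  29.]), array([111., 234.]), array([263., 120.])] nose [254.  56.] body [254. 201.]
-0.1 tcp [0.626 0.039 0.18 ] tool shift [0.203 0.14  0.082] {'nose': array([0.567, 0.08 , 0.225]), 'key': array([ 0.673, -0.027,  0.165]), 'wr': array([ 0.573, -0.093,  0.322])}
  knob [133. 145.] cup [281.  56.] hubtop [175. 118.] plate [array([ 41., 111.]), array([228.,  29.]), array([138., 234.]), array([282., 120.])] nose [254.  56.] body [254. 201.]
0.07 tcp [ 0.529 -0.011  0.098] tool shift [0.221 0.033 0.164] {'nose': array([0.47 , 0.03 , 0.143]), 'key': array([ 0.577, -0.077,  0.083]), 'wr': array([ 0.477, -0.143,  0.24 ])}
  knob [341. 145.] cup [424.  56.] hubtop [385. 118.] plate [array([214., 111.]), array([344.,  29.]), array([293., 234.]), array([389., 120.])] nose [254.  56.] body [254. 201.]
```

Emit:
{"name": "step_arm", "arguments": {
  "series": [
    [1, [4, 3.2, 0.4], [0, 0, 0]],
    [1, [4, 3.2, 1.6], [0, 0, 0]],
    [1, [4, 3.2, 1.6], [0, 0, 0]],
    [1, [4, 3.2, 1.6], [0, 0, 0]],
    [1, [4, 3.1, 1.6], [0, 0, 0]],
    [1, [0, 0, 0], [-7.6, 4.8, 0]],
    [1, [0, 0, 0], [-7.6, 4.8, 0]],
    [1, [0, 0, 0], [-7.6, 4.8, 0]],
    [1, [0, 0, 0], [-7.6, 4.8, 0]],
    [1, [0, 0, 0], [-7.6, 4.8, 0]],
    [1, [0, 0, 0], [0, 0, 0]]
  ]
}}

```text
clock: 6.95
ee_pos: [0.639, 0.0467, 0.1873]
eef_rot: [-0.04, 0.415, 0.826, 0.379]
force: [-1.2, -0.6, -1.8]
opening: 0.571
grasp_force: 52.8
```

```bash
python3 - <<'E'
from h import *
o,c=snap('wrist','w2');print(o['ee_pos'],qR(o['eef_rot']).round(3),o['clock'])
crop('w2',0,0,400,300,2,'w2b')
E
```

```text
[0.63895675 0.04669546 0.18732665] [[-0.652  0.717  0.248]
 [ 0.655  0.368  0.66 ]
 [ 0.381  0.593 -0.709]] 6.95
```

View pics/w2b.png

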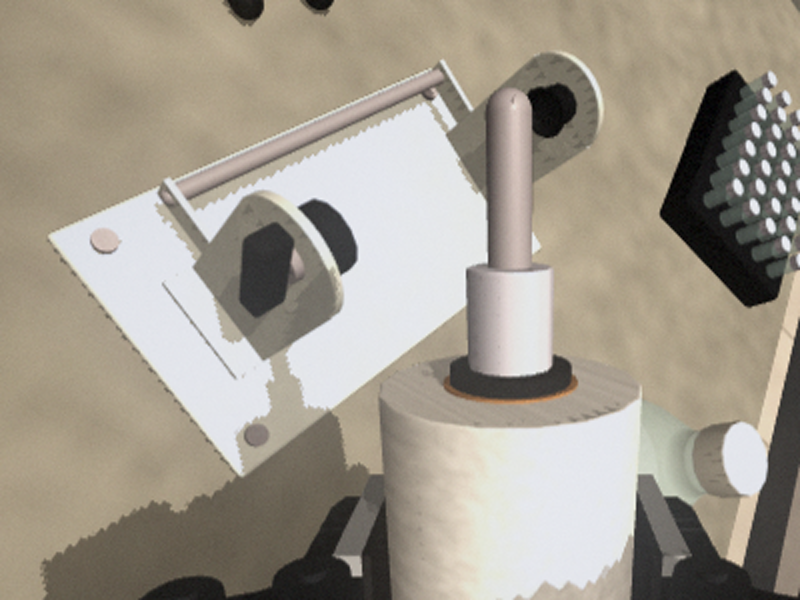

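The view shows the knob behind the hub at (267,268), the hub cup at (330,240), and the plain cup at (552,108) on the far upright. The base plate corners are at (50,236) and (240,474), and the roll sits straight in the pads. I'll zoom in on the knob and cup.

```bash
python3 - <<'E'
from h import *
im=cv2.imread('pics/w2.png')
g=lambda x,y:cv2.resize(im[y:y+100,x:x+66],(396,600),interpolation=cv2.INTER_CUBIC)
a=np.hstack([g(116,90),g(240,15)]); a=np.clip(255*(a/255.)**.6,0,255).astype(np.uint8)
cv2.imwrite('pics/q2.png',a)
E
```

```text
(no output)
```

View pics/q2.png

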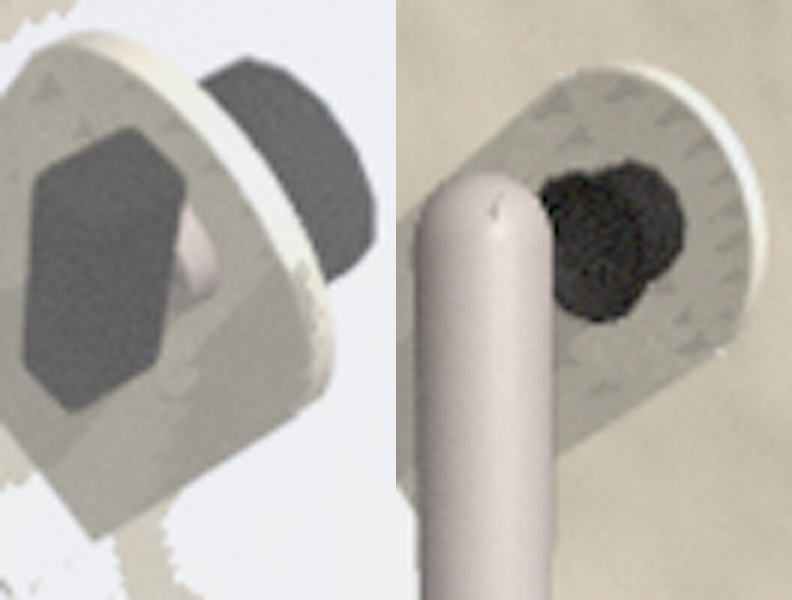

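```bash
cat > fit.py <<'E'
from h import *
from scipy.optimize import least_squares
from scipy.spatial import ConvexHull
def frame(p):
    y=p[2];d=np.array([np.cos(y),np.sin(y),0]);x=np.array([d[1],-d[0],0]);return np.array([p[0],p[1],0]),x,d
def loc(p,a,b,z): O,x,d=frame(p);return O+a*x+b*d+np.array([0,0,z])
def knobpts(p,hf):  # hf: hub face y
    t=p[3];P=[]
    for b in (hf-.037,hf-.027):
        for u in (-.007,.007):
            for w in (-.019,.019):
                P.append((u*np.cos(t)+w*np.sin(t), b, .092+w*np.cos(t)-u*np.sin(t)))
    return P
E
python3 - <<'E'
from fit import *
f='w2'
K=np.array([(35,180),(135,128),(187,190),(157,362),(72,412),(23,357)])/6+[116,90]
pts=[((-.062,-.114,.008),(25,118)),((.062,-.114,.008),(120,237)),((.025,-.0865,.008),(131.8,180)),((.062,.114,.008),(270,122.5))]
def res(p,full=False,hf=-.07):
    r1=[proj(f,loc(p,*q))-np.array(o) for q,o in pts]
    k=np.array([proj(f,loc(p,*q)) for q in knobpts(p,hf)]); h=k[ConvexHull(k).vertices]
    r2=[h[np.argmin(np.linalg.norm(h-v,axis=1))]-v for v in K]
    if full: print('plate res',np.round(r1,1).tolist(),'knob',np.round(r2,1).tolist())
    return np.concatenate(r1+r2)
for t0 in (-.3,0,.3):
    s=least_squares(res,[.603,.182,np.radians(68.8),t0],loss='soft_l1');print(s.cost,s.x.round(4),np.degrees(s.x[2:]).round(1))
    res(s.x,True)
p=s.x
o,c=load(f);A=qR(o['eef_rot'])
for n,q in dict(nose=(.082,0,-.021),junc=(.052,0,-.021)).items(): print(n,proj(f,np.array(o['ee_pos'])+A@np.array(q))*2)
E
```

```text
90.68373054741254 [0.6071 0.1864 1.1922 0.072 ] [68.3  4.1]
plate res [[4.4, -5.8], [5.4, -2.5], [-6.5, 3.2], [3.9, -0.7]] knob [[6.9, 1.9], [-9.7, 10.5], [-18.4, 0.2], [-0.3, -9.0], [-5.6, -5.9], [2.6, 3.3]]
81.83752461256414 [ 0.6113  0.1926  1.1751 -0.1191] [67.3 -6.8]
plate res [[14.4, -10.5], [11.0, -7.3], [-0.2, -0.8], [8.2, -0.4]] knob [[-0.9, -1.0], [-4.2, 1.1], [0.8, 8.9], [-8.1, 1.2], [-5.4, -0.5], [2.7, 8.6]]
94.82688718779292 [ 0.6076  0.1867  1.1962 -0.0364] [68.5 -2.1]
plate res [[5.4, -5.0], [6.7, -2.3], [-5.5, 3.5], [4.2, -1.0]] knob [[5.9, 0.1], [-10.8, 8.8], [-5.5, 17.2], [-0.5, -11.4], [-2.3, -3.2], [5.9, 6.0]]
nose [506.86688035 114.48804923]
junc [507.02529976 290.65632814]
```

The residuals show the plate isn't centred on the uprights: the bar ends sit 18 and 52 mm from its edges. I'll free the plate offset and refit.

```bash
python3 - <<'E'
from fit import *
f='w2'
K=np.array([(35,180),(135,128),(187,190),(157,362),(72,412),(23,357)])/6+[116,90]
# bar top ends (w2b) : near (172,188), far (440,72)
def res(p,full=False,hf=-.07):
    dx,dy=p[4:6]
    pts=[((-.062+dx,-.114+dy,.008),(25,118)),((.062+dx,-.114+dy,.008),(120,237)),((.025,-.0865,.008),(131.8,180)),((.062+dx,.114+dy,.008),(270,122.5))]
    r1=[proj(f,loc(p,*q))-np.array(o) for q,o in pts]
    C=lambda x,y:np.array([120+(x-400)/3.333,140+y/3.333])
    r1+=[2*(proj('top0',loc(p,a+dx,b+dy,.008))-C(*o)) for a,b,o in [(.062,.114,(480,28)),(.062,-.114,(745,135)),(-.062,-.114,(688,278)),(-.062,.114,(418,170))]]
    k=np.array([proj(f,loc(p,*q)) for q in knobpts(p,p[6])]); h=k[ConvexHull(k).vertices]
    r2=[h[np.argmin(np.linalg.norm(h-v,axis=1))]-v for v in K]
    if full: print('plate res',np.round(r1,1).tolist(),'knob',np.round(r2,1).tolist())
    return np.concatenate(r1+r2+[[(p[6]+.07)*500]])
best=None
for t0 in np.arange(-.5,.51,.1):
    s=least_squares(res,[.61,.20,np.radians(68.8),t0,0,-.015,-.07],loss='soft_l1')
    if best is None or s.cost<best.cost: best=s
    print(round(s.cost,1),s.x.round(4))
p=best.x;res(p,True);print(np.degrees(p[2:4]))
for n,q in dict(upIn=(-.025,-.0865,.008),hubface=(0,p[6],.092),hubfacetop=(0,p[6],.106),hubR=(.014,p[6],.092),cupmouth=(0,p[6]+.134,.092),topfarup=(0,.0825,.113),topnear=(0,-.0865,.113),barN=(-.05,-.0825,.03),barF=(-.05,.0825,.03)).items(): print(n,(proj(f,loc(p,*q))*2).round(0))
E
```

```text
31.3 [ 0.6097  0.1926  1.2045 -0.2923 -0.0014 -0.0124 -0.0667]
31.3 [ 0.6097  0.1926  1.2045 -0.2923 -0.0014 -0.0124 -0.0667]
31.3 [ 0.6097  0.1926  1.2045 -0.2923 -0.0014 -0.0124 -0.0667]
31.3 [ 0.6097  0.1926  1.2045 -0.2923 -0.0014 -0.0124 -0.0667]
31.3 [ 0.6097  0.1926  1.2045 -0.2923 -0.0014 -0.0124 -0.0667]
31.3 [ 0.6097  0.1926  1.2045 -0.2923 -0.0014 -0.0124 -0.0667]
53.6 [ 6.0940e-01  1.9260e-01  1.2041e+00  6.2100e-02 -1.2000e-03 -1.2200e-02
 -6.8600e-02]
50.8 [ 0.6096  0.1927  1.2034  0.2391 -0.0013 -0.0124 -0.067 ]
50.8 [ 0.6096  0.1927  1.2034  0.2391 -0.0013 -0.0124 -0.067 ]
50.8 [ 0.6096  0.1927  1.2034  0.2391 -0.0013 -0.0124 -0.067 ]
50.8 [ 0.6096  0.1927  1.2034  0.2391 -0.0013 -0.0124 -0.067 ]
plate res [[-3.4, -2.1], [0.9, 1.2], [0.6, 0.0], [0.7, -0.7], [0.1, -1.6], [2.2, -2.2], [-0.1, 0.5], [-0.9, 0.2]] knob [[0.2, -3.5], [-3.7, -1.7], [2.5, 3.8], [-0.5, 3.5], [2.7, 2.1], [-2.4, -2.9]]
[ 69.01020451 -16.74693838]
upIn [194. 267.]
hubface [336. 232.]
hubfacetop [351. 219.]
hubR [358. 265.]
cupmouth [544. 111.]
topfarup [591.  78.]
topnear [315. 237.]
barN [175. 195.]
barF [441.  73.]
```

```bash
python3 - <<'E'
from fit import *
f='w2'
K=np.array([(35,180),(135,128),(187,190),(157,362),(72,412),(23,357)])/6+[116,90]
p0=[.6097,.1926,1.2045]
def kp(t,hf,ac,ax):
    P=[]
    for b in (hf-.037,hf-.037+ax):
        for u in (-ac/2,ac/2):
            for w in (-.019,.019): P.append((u*np.cos(t)+w*np.sin(t),b,.092+w*np.cos(t)-u*np.sin(t)))
    return P
for ac,ax in ((.014,.01),(.01,.014)):
    def res(q):
        k=np.array([proj(f,loc([p0[0]+q[2],p0[1]+q[3],p0[2]],*v)) for v in kp(q[0],q[1],ac,ax)]);h=k[ConvexHull(k).vertices]
        r2=[h[np.argmin(np.linalg.norm(h-v,axis=1))]-v for v in K]
        return np.concatenate(r2+[[q[2]*100,q[3]*100]])
    for t0 in (-.5,-.3,-.1,.1,.3):
        s=least_squares(res,[t0,-.07,0,0],loss='soft_l1');print(ac,ax,round(s.cost,1),s.x.round(4),s.fun[:12].round(1))
E
```

```text
0.014 0.01 20.7 [-2.942e-01 -6.660e-02  1.000e-04 -0.000e+00] [ 0.3 -3.4 -3.5 -1.6  2.7  3.9 -0.2  3.6  2.9  2.2 -2.2 -2.7]
0.014 0.01 20.7 [-2.942e-01 -6.660e-02  1.000e-04 -0.000e+00] [ 0.3 -3.4 -3.5 -1.6  2.7  3.9 -0.2  3.6  2.9  2.2 -2.2 -2.7]
0.014 0.01 20.7 [-2.942e-01 -6.660e-02  1.000e-04 -0.000e+00] [ 0.3 -3.4 -3.5 -1.6  2.7  3.9 -0.2  3.6  2.9  2.2 -2.2 -2.7]
0.014 0.01 43.9 [ 0.062  -0.0687 -0.0002  0.0004] [ 5.5  4.4  1.6  6.  -7.1 -4.3 -1.4 -6.6 -6.4 -3.3  1.8  5.9]
0.014 0.01 40.4 [ 2.439e-01 -6.680e-02 -2.000e-04  1.000e-04] [-0.8  6.6  7.5  9.5 -1.1 -0.9  2.9 -2.7 -7.9 -8.2  0.3  0.9]
0.01 0.014 6.0 [-3.042e-01 -6.840e-02 -1.000e-04  0.000e+00] [-0.2 -0.2  0.9 -1.2  2.9 -0.4  0.3  0.1 -1.   1.5 -2.4  0.6]
0.01 0.014 6.0 [-3.042e-01 -6.840e-02 -1.000e-04  0.000e+00] [-0.2 -0.2  0.9 -1.2  2.9 -0.4  0.3  0.1 -1.   1.5 -2.4  0.6]
0.01 0.014 6.0 [-3.042e-01 -6.840e-02 -1.000e-04  0.000e+00] [-0.2 -0.2  0.9 -1.2  2.9 -0.4  0.3  0.1 -1.   1.5 -2.4  0.6]
0.01 0.014 6.0 [-3.042e-01 -6.840e-02 -1.000e-04  0.000e+00] [-0.2 -0.2  0.9 -1.2  2.9 -0.4  0.3  0.1 -1.   1.5 -2.4  0.6]
0.01 0.014 56.5 [ 0.2487 -0.0705 -0.0012  0.0005] [  0.    7.5   8.5  10.8  -0.2   0.4  -4.4  -3.9   9.7 -12.2  -6.6  -0.3]
```

The knob fits as 10 across × 14 axial, with residuals around 1–2 px. That gives hub ≈ −0.30 rad, stand origin ≈ (0.610, 0.193), y axis at 69.0°, and hub face at y ≈ −0.069. Next I'll work out a second look in the fitting orientation.

```bash
cat > go.py <<'E'
from fit import *
from scipy.spatial.transform import Rotation as S
P=[.6097,.1926,1.2045]
ZG=.0205   # spindle axis behind TCP
def Rt(alpha,theta,p=P):
    O,x,d=frame(p); B=np.column_stack([d,x,[0,0,-1]])
    return B@S.from_euler('y',-alpha).as_matrix()@S.from_euler('x',theta).as_matrix()
def to(M,alpha=0,theta=0,p=None,xo=0.,tcp=False):
    """M: stand coords of roll middle (or TCP)"""
    p=p or P
    o=r.get_obs();A=qR(o['eef_rot']);R=Rt(alpha,theta,p)
    T=loc(p,*M)
    if not tcp: T=T-R@np.array([xo,0,-ZG])
    rv=np.degrees(S.from_matrix(A.T@R).as_rotvec())
    print('clock',o['clock'],'turn',rv.round(2),'| shift in new frame cm',(R.T@(T-o['ee_pos'])*100).round(2),'| in present frame',(A.T@(T-o['ee_pos'])*100).round(2),'| F',np.round(o['force'],1),'tcp',T.round(4))
def where(p=None,xo=0.):
    p=p or P;o=r.get_obs();A=qR(o['eef_rot']);O,x,d=frame(p)
    M=np.array(o['ee_pos'])+A@np.array([xo,0,-ZG])-O
    W=Rt(0,0,p).T@A
    F=np.array(o['force'])
    print('clk',round(o['clock'],2),'mid stand mm',(np.array([M@x,M@d,M[2]])*1e3).round(1),'rotvec tool deg',np.degrees(S.from_matrix(W).as_rotvec()).round(2),'F stand',np.round([F@x,F@d,F[2]],1),'open',round(o['opening'],3))
E
python3 - <<'E'
from go import *
to((.065,-.06,.20),tcp=True)
E
```

```text
clock 7.0 turn [ 22.32 -40.97  54.67] | shift in new frame cm [ 6.47 -1.53 -1.12] | in present frame [4.16 3.73 3.77] | F [-0.   0.6 -1.9] tcp [0.6489 0.1133 0.2   ]
```

Emit:
{"name": "step_arm", "arguments": {
  "series": [
    [1, [0, 0, -1], [2.8, -5.1, 6.8]],
    [1, [0, 0, 0], [2.8, -5.1, 6.8]],
    [1, [0, 0, 0], [2.8, -5.1, 6.8]],
    [1, [0, 0, 0], [2.8, -5.1, 6.8]],
    [1, [0, 0, 0], [2.8, -5.1, 6.8]],
    [1, [0, 0, 0], [2.8, -5.1, 6.8]],
    [1, [0, 0, 0], [2.8, -5.1, 6.8]],
    [1, [0, 0, 0], [2.7, -5.2, 7]],
    [1, [3.2, -0.8, -0.5], [0, 0, 0]],
    [1, [3.2, -0.7, 0], [0, 0, 0]],
    [1, [0, 0, 0], [0, 0, 0]]
  ]
}}

```text
clock: 8.38
ee_pos: [0.6483, 0.1109, 0.2047]
eef_rot: [0.002, 0.822, 0.57, 0.004]
force: [0.0, -0.2, -2.5]
opening: 0.564
grasp_force: 52.6
```

```bash
python3 - <<'E'
from go import *
o,c=snap('wrist','w3');where()
k=np.array([proj('w3',loc(P,*q)).round(0) for q in [(0,-.07,.106),(0,.064,.104),(-.05,-.0825,.034),(-.05,.0825,.034)]]);print(k.tolist())
crop('w3',80,0,400,240,2.5,'w3b')
E
```

```text
clk 8.43 mid stand mm [ 65.4 -64.1 224.9] rotvec tool deg [-0.46  0.16 -0.39] F stand [-0.4  0.2 -1.2] open 0.57
[[165.0, 200.0], [152.0, 3.0], [133.0, 189.0], [114.0, -1.0]]
```

View pics/w3b.png

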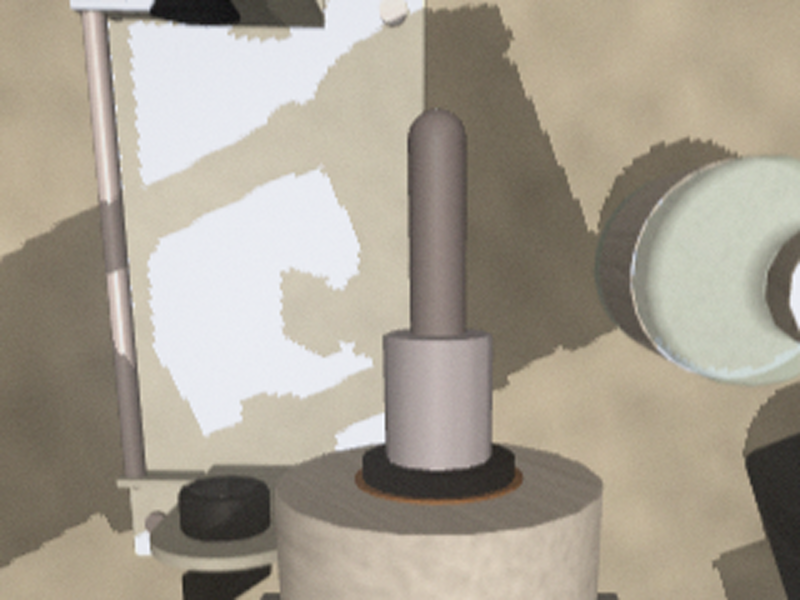

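In the fitting orientation, the view shows the hub cylinder at (178–271, 478–540) with its middle at 224.5, and the plain cup at (150–240, 0–22). The guide bar runs from (133,470) to (95,10), and the pin is centred on column 437.5. I'll use these to refine the stand's lateral position and yaw.

```bash
python3 - <<'E'
from go import *
w=lambda x,y:(x/2.5+80,y/2.5)
o,c=load('w3');A=qR(o['eef_rot'])
for q in [(.082,0,-.0205),(.052,0,-.0205),(.04,0,-.0205)]: print('pin',((proj('w3',np.array(o['ee_pos'])+A@np.array(q))-[80,0])*2.5).round(1))
for q in [(0,-.07,.092),(0,-.08,.092),(0,.07,.092),(-.05,-.08,.03),(-.05,.075,.03)]: print(q,((proj('w3',loc(P,*q))-[80,0])*2.5).round(1))
# ray/plane points in stand frame
O,x,d=frame(P)
for n,u,v,z in [('hub axis',224.5,510,.098),('cup axis',195,10,.098),('barN',133,465,.03),('barF',96,15,.03),('barMid',112,237,.03)]:
    X=atz('w3',*w(u,v),z)-O; print(n,(np.array([X@x,X@d])*1e3).round(1))
E
```

```text
pin [426.6 149. ]
pin [427.3 368.2]
pin [427.5 447.6]
(0, -0.07, 0.092) [224.3 487.3]
(0, -0.08, 0.092) [226.3 517.1]
(0, 0.07, 0.092) [191.6  -7. ]
(-0.05, -0.08, 0.03) [135.1 464.6]
(-0.05, 0.075, 0.03) [92.5 24.3]
hub axis [  1.1 -75.6]
cup axis [ 2.1 64.5]
barN [-50.8 -80.2]
barF [-48.5  77.8]
barMid [-50.4   5.6]
```

```bash
python3 - <<'E'
from go import *
for f in ('w0','w1','w2','w3'):
    _,c=load(f);print(f,c['cx'],c['cy'],c['fovy'],np.array(c['T_tool_cam']).round(4).tolist())
o,c=load('w3'); print(o['eef_rot'],np.linalg.norm(o['eef_rot']))
E
```

```text
w0 255.4558171207678 190.73256057070608 59.43483742392815 [[0.0007, -0.9586, -0.2847, 0.0733], [1.0, 0.0006, 0.0003, 0.0016], [-0.0001, -0.2847, 0.9586, -0.143], [0.0, 0.0, 0.0, 1.0]]
w1 255.4558171207678 190.73256057070608 59.43483742392815 [[0.0007, -0.9584, -0.2853, 0.0708], [1.0, 0.0005, 0.0005, 0.0003], [-0.0004, -0.2853, 0.9584, -0.143], [0.0, 0.0, 0.0, 1.0]]
w2 255.4558171207678 190.73256057070608 59.43483742392815 [[0.0007, -0.9586, -0.2848, 0.0711], [1.0, 0.0007, 0.0003, 0.0007], [-0.0001, -0.2848, 0.9586, -0.1434], [0.0, 0.0, 0.0, 1.0]]
w3 255.4558171207678 190.73256057070608 59.43483742392815 [[0.0007, -0.9586, -0.2849, 0.0718], [1.0, 0.0005, 0.0006, 0.0016], [-0.0004, -0.2849, 0.9586, -0.143], [0.0, 0.0, 0.0, 1.0]]
[0.00240143 0.82189731 0.56961649 0.0040128 ] 1.0
```

The reported camera translation jitters by about 1 mm from call to call, so I use the held pin as the reference in each image. That gives stand ≈ (0.6082, 0.1932) at 68.5°, and the spindle sits about +5 mm along tool x in the grip. Next is the hover pose, tilted and rolled, with the nose just short of the cup.

```bash
sed -i 's/^P=.*/P=[.6082,.1932,np.radians(68.5)]/; s/xo=0\./xo=.0048/' go.py; python3 - <<'E'
from go import *
where(); to((0,-.025,.150),.25,-.30)
E
```

```text
clk 8.43 mid stand mm [ 67.5 -58.7 224.9] rotvec tool deg [-0.46  0.16 -0.91] F stand [-0.4  0.2 -1.2] open 0.57
clock 8.425 turn [-16.52 -14.5   -1.34] | shift in new frame cm [ 4.59 -7.75  4.17] | in present frame [ 2.97 -6.18  7.17] | F [-0.3  0.4 -1.2] tcp [0.6012 0.1589 0.1322]
```

Emit:
{"name": "step_arm", "arguments": {
  "series": [
    [1, [0, 0, 0], [-5.5, -4.8, -0.5]],
    [1, [0, 0, 0], [-5.5, -4.8, -0.4]],
    [1, [0, 0, 0], [-5.5, -4.9, -0.4]],
    [1, [1.5, -2.6, 1.4], [0, 0, 0]],
    [1, [1.5, -2.6, 1.4], [0, 0, 0]],
    [1, [1.5, -2.6, 1.4], [0, 0, 0]],
    [1, [0, 0, 0], [0, 0, 0]]
  ]
}}

```text
clock: 9.3
ee_pos: [0.5973, 0.1561, 0.1286]
eef_rot: [0.19, 0.801, 0.567, -0.021]
force: [-0.2, -0.3, -1.8]
opening: 0.572
grasp_force: 52.7
```

```bash
python3 - <<'E'
from go import *
where(); to((0,-.022,.1115),.25,-.30)
E
```

```text
clk 9.3 mid stand mm [ -2.5 -28.9 146.4] rotvec tool deg [-16.73 -14.39  -2.05] F stand [-0.1 -0.3 -1.8] open 0.572
clock 9.3 turn [-0.38  0.17 -0.02] | shift in new frame cm [ 1.54 -0.7   3.14] | in present frame [ 1.55 -0.68  3.14] | F [-0.2 -0.3 -1.8] tcp [0.6023 0.1617 0.0937]
```

Emit:
{"name": "step_arm", "arguments": {
  "series": [
    [1, [0.8, -0.35, 1.5], [-0.2, 0.1, 0]],
    [1, [0.75, -0.35, 1.6], [-0.2, 0.1, 0]],
    [1, [0, 0, 0], [0, 0, 0]]
  ]
}}

```text
clock: 9.68
ee_pos: [0.6036, 0.1609, 0.0936]
eef_rot: [0.192, 0.801, 0.567, -0.018]
force: [-0.3, -0.2, -2.2]
opening: 0.568
grasp_force: 52.7
```

```bash
python3 - <<'E'
from go import *
where(); to((0,-.022,.1115),.25,-.30); to((0,-.004,.1115),.25,-.30)
o,c=snap('wrist','w4');o,c=snap('scene','s4');
im=cv2.imread('pics/w4.png')[0:240,100:420]; s=cv2.imread('pics/s4.png')[120:216,256:384]
cv2.imwrite('pics/q4.png',np.vstack([cv2.resize(im,(400,300),interpolation=cv2.INTER_CUBIC),cv2.resize(s,(400,300),interpolation=cv2.INTER_CUBIC)]))
E
```

```text
clk 9.68 mid stand mm [  1.5 -22.3 111.4] rotvec tool deg [-17.1  -14.18  -2.02] F stand [-0.2 -0.3 -2.2] open 0.568
clock 9.675 turn [-0.01 -0.01 -0.13] | shift in new frame cm [ 0.02 -0.14 -0.06] | in present frame [ 0.02 -0.14 -0.06] | F [-0.3 -0.2 -2.2] tcp [0.6023 0.1617 0.0937]
clock 9.675 turn [-0.01 -0.01 -0.13] | shift in new frame cm [ 1.77 -0.   -0.49] | in present frame [ 1.77 -0.01 -0.49] | F [-0.3 -0.2 -2.2] tcp [0.6089 0.1784 0.0937]
```

View pics/q4.png

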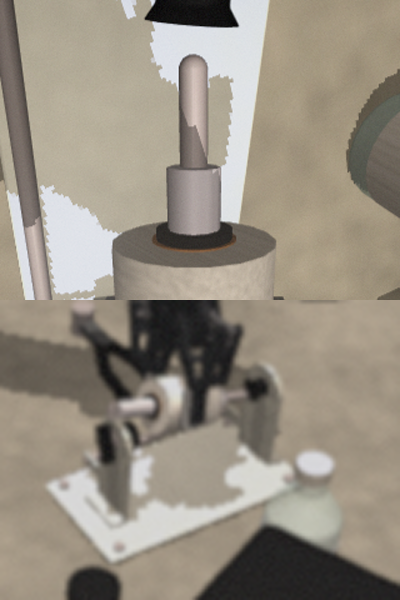

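The nose at (193,58) points straight at the cup mouth, whose lower edge runs (145–240, 27). The scene crop shows the key end high above the hub. Now the insertion.

Emit:
{"name": "step_arm", "arguments": {
  "series": [
    [1, [0.6, 0, -0.16], [0, 0, 0]],
    [1, [0.6, 0, -0.16], [0, 0, 0]],
    [1, [0.6, 0, -0.17], [0, 0, 0]],
    [1, [0, 0, 0], [0, 0, 0]]
  ]
}}

```text
clock: 10.28
ee_pos: [0.6103, 0.1797, 0.0963]
eef_rot: [0.193, 0.801, 0.567, -0.017]
force: [0.1, -2.3, -0.6]
opening: 0.571
grasp_force: 52.7
```

```bash
python3 - <<'E'
from go import *
where(); to((0,-.004,.1115),.25,-.30); to((0,.0157,.1065),.25,-.30)
E
```

```text
clk 10.28 mid stand mm [  0.8  -2.3 114.1] rotvec tool deg [-17.29 -14.08  -2.05] F stand [ 0.9 -2.1 -0.6] open 0.571
clock 10.275 turn [ 0.18 -0.12 -0.14] | shift in new frame cm [-0.1  -0.17  0.26] | in present frame [-0.1  -0.17  0.26] | F [ 0.1 -2.3 -0.6] tcp [0.6089 0.1784 0.0937]
clock 10.275 turn [ 0.18 -0.12 -0.14] | shift in new frame cm [ 1.93 -0.16  0.26] | in present frame [ 1.93 -0.17  0.26] | F [ 0.1 -2.3 -0.6] tcp [0.6161 0.1968 0.0887]
```

Emit:
{"name": "step_arm", "arguments": {
  "series": [
    [1, [0.5, -0.05, 0.1], [0, 0, 0]],
    [1, [0.5, -0.05, 0.1], [0, 0, 0]],
    [1, [0, 0, 0], [0, 0, 0]]
  ]
}}

```text
clock: 10.65
ee_pos: [0.6128, 0.188, 0.0911]
eef_rot: [0.192, 0.801, 0.567, -0.017]
force: [-1.2, -3.4, -0.0]
opening: 0.57
grasp_force: 52.7
```

```bash
python3 - <<'E'
from go import *
where(); to((0,.0157,.1065),.25,-.30)
E
```

```text
clk 10.65 mid stand mm [1.000e-01 6.400e+00 1.089e+02] rotvec tool deg [-17.23 -14.1   -2.03] F stand [ 0.2 -3.6 -0. ] open 0.57
clock 10.65 turn [ 0.11 -0.09 -0.14] | shift in new frame cm [ 0.96 -0.01 -0.  ] | in present frame [ 0.96 -0.01 -0.  ] | F [-1.2 -3.4 -0. ] tcp [0.6161 0.1968 0.0887]
```

Emit:
{"name": "step_arm", "arguments": {
  "series": [
    [1, [0.5, 0, 0], [0, 0, 0]],
    [1, [0.45, 0, 0], [0, 0, 0]],
    [1, [0, 0, 0], [0, 0, 0]],
    [1, [0, 0, 0], [0, 0, 0]]
  ]
}}

```text
clock: 11.15
ee_pos: [0.6156, 0.1956, 0.0887]
eef_rot: [0.193, 0.801, 0.567, -0.018]
force: [-1.7, -5.9, -0.4]
opening: 0.571
grasp_force: 52.7
```

```bash
python3 - <<'E'
from go import *
where(); to((0,.0157,.1065),.25,-.30); to((0,.014,.092),0,-.30)
O,x,d=frame(P);o=r.get_obs();A=qR(o['eef_rot']);ax=A[:,0];F=np.array(o['force'])-(-.2,-.2,-2.);print('axial F',F@ax)
o,c=snap('wrist','w5');crop('w5',100,0,420,240,2,'q5')
E
```

```text
clk 11.15 mid stand mm [-1.000e-01  1.440e+01  1.065e+02] rotvec tool deg [-17.19 -14.21  -2.01] F stand [ 0.6 -6.1 -0.4] open 0.571
clock 11.15 turn [ 0.07  0.02 -0.14] | shift in new frame cm [ 0.12  0.02 -0.03] | in present frame [ 0.12  0.01 -0.03] | F [-1.7 -5.9 -0.4] tcp [0.6161 0.1968 0.0887]
clock 11.15 turn [ 0.09 13.7   4.1 ] | shift in new frame cm [ 0.43 -0.48  1.56] | in present frame [ 0.82 -0.43  1.41] | F [-1.7 -5.9 -0.4] tcp [0.6172 0.1995 0.0724]
axial F -6.0947374231242515
```

View pics/q5.png

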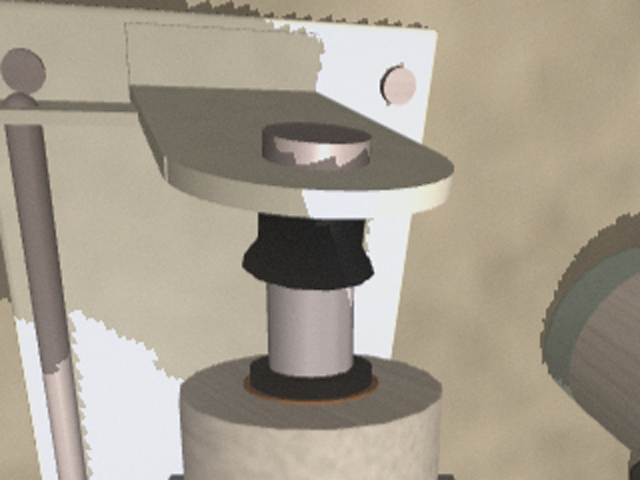

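The pin is inside the cup and the barrel end at (310,283) is at the mouth, so the pin is compressed about 18 mm and the force agrees. Now I'll swing the key end down in front of the hub.

Emit:
{"name": "step_arm", "arguments": {
  "series": [
    [1, [0.22, -0.11, 0.35], [0, 3.4, 1]],
    [1, [0.2, -0.11, 0.36], [0, 3.4, 1]],
    [1, [0.17, -0.11, 0.37], [0, 3.4, 1]],
    [1, [0.15, -0.12, 0.38], [0, 3.4, 1.1]],
    [1, [0, 0, 0], [0, 0, 0]]
  ]
}}

```text
clock: 11.82
ee_pos: [0.6161, 0.1987, 0.0711]
eef_rot: [0.124, 0.818, 0.556, 0.083]
force: [-2.5, -6.6, -1.7]
opening: 0.569
grasp_force: 52.8
```

```bash
python3 - <<'E'
from go import *
where(); to((0,.0145,.092),0,-.30);to((0,.0,.092),0,-.30)
E
```

```text
clk 11.82 mid stand mm [-0.7 12.8 90.7] rotvec tool deg [-17.16  -0.17   0.07] F stand [ 0.1 -7.1 -1.7] open 0.569
clock 11.825 turn [-0.03  0.17 -0.05] | shift in new frame cm [ 0.17  0.11 -0.11] | in present frame [ 0.17  0.11 -0.11] | F [-2.5 -6.6 -1.7] tcp [0.6174 0.2    0.0724]
clock 11.825 turn [-0.03  0.17 -0.05] | shift in new frame cm [-1.28  0.11 -0.11] | in present frame [-1.28  0.11 -0.1 ] | F [-2.5 -6.6 -1.7] tcp [0.6121 0.1865 0.0724]
```

The swing is clean, with only the spring force of −7 N along y. Now I'll ease the key towards the slot.

Emit:
{"name": "step_arm", "arguments": {
  "series": [
    [1, [0, 0.1, -0.1], [0, 0, 0]],
    [1, [-0.2, 0, 0], [0, 0, 0]],
    [1, [-0.2, 0, 0], [0, 0, 0]],
    [1, [-0.2, 0, 0], [0, 0, 0]],
    [1, [0, 0, 0], [0, 0, 0]]
  ]
}}

```text
clock: 12.45
ee_pos: [0.6142, 0.1939, 0.0718]
eef_rot: [0.124, 0.817, 0.557, 0.082]
force: [-2.6, -4.8, -2.8]
opening: 0.569
grasp_force: 52.7
```

```bash
python3 - <<'E'
from go import *
where(); to((0,.0,.092),0,-.30)
E
```

```text
clk 12.45 mid stand mm [-0.7  7.8 91.4] rotvec tool deg [-17.1   -0.2   -0.02] F stand [-0.7 -5.4 -2.8] open 0.569
clock 12.45 turn [-0.09  0.19  0.05] | shift in new frame cm [-0.77  0.09 -0.03] | in present frame [-0.77  0.09 -0.03] | F [-2.6 -4.8 -2.8] tcp [0.6121 0.1865 0.0724]
```

Emit:
{"name": "step_arm", "arguments": {
  "series": [
    [1, [-0.2, 0, 0], [0, 0, 0]],
    [1, [-0.2, 0, 0], [0, 0, 0]],
    [1, [0, 0, 0], [0, 0, 0]]
  ]
}}

```text
clock: 12.82
ee_pos: [0.6129, 0.1906, 0.0719]
eef_rot: [0.124, 0.817, 0.557, 0.083]
force: [-2.9, -3.3, -4.1]
opening: 0.57
grasp_force: 52.7
```

```bash
python3 - <<'E'
from go import *
where(); to((0,.0,.092),0,-.30)
E
```

```text
clk 12.82 mid stand mm [-0.7  4.2 91.5] rotvec tool deg [-17.12  -0.15  -0.03] F stand [-1.5 -4.1 -4.1] open 0.57
clock 12.825 turn [-0.07  0.14  0.05] | shift in new frame cm [-0.41  0.08 -0.02] | in present frame [-0.41  0.08 -0.02] | F [-2.9 -3.3 -4.1] tcp [0.6121 0.1865 0.0724]
```

Forces are small and the key seems to be in the slot. I'll relieve the side load slightly and carry on to the shoulder.

Emit:
{"name": "step_arm", "arguments": {
  "series": [
    [1, [-0.2, -0.05, 0.05], [0, 0, 0]],
    [1, [-0.2, 0, 0], [0, 0, 0]],
    [1, [0, 0, 0], [0, 0, 0]]
  ]
}}

```text
clock: 13.2
ee_pos: [0.613, 0.1881, 0.073]
eef_rot: [0.124, 0.817, 0.557, 0.085]
force: [-3.3, -3.6, -4.6]
opening: 0.565
grasp_force: 52.6
```

```bash
python3 - <<'E'
from go import *
where(); to((0,.0,.092),0,-.30)
E
```

```text
clk 13.2 mid stand mm [ 0.2  1.8 92.6] rotvec tool deg [-17.29   0.05  -0.02] F stand [-1.8 -4.5 -4.6] open 0.565
clock 13.2 turn [ 0.1  -0.05  0.01] | shift in new frame cm [-0.18 -0.04  0.05] | in present frame [-0.18 -0.04  0.05] | F [-3.3 -3.6 -4.6] tcp [0.6121 0.1865 0.0724]
```

Emit:
{"name": "step_arm", "arguments": {
  "series": [
    [1, [-0.15, -0.05, 0.05], [0, 0, 0]],
    [1, [-0.15, 0, 0], [0, 0, 0]],
    [1, [0, 0, 0], [0, 0, 0]]
  ]
}}

```text
clock: 13.58
ee_pos: [0.6128, 0.1869, 0.0732]
eef_rot: [0.124, 0.817, 0.556, 0.087]
force: [-0.7, 1.8, -5.3]
opening: 0.568
grasp_force: 52.5
```

```bash
python3 - <<'E'
from go import *
where()
E
```

```text
clk 13.57 mid stand mm [ 0.5  0.5 92.8] rotvec tool deg [-1.738e+01  2.500e-01  1.000e-02] F stand [-1.3  1.4 -5.3] open 0.568
```

Emit:
{"name": "step_arm", "arguments": {
  "series": [
    [1, [0, -0.05, 0.1], [0, 0, 0]],
    [1, [-0.05, 0, 0.05], [0, 0, 0]],
    [1, [0, 0, 0], [0, 0, 0]]
  ]
}}

```text
clock: 13.95
ee_pos: [0.613, 0.1868, 0.0729]
eef_rot: [0.124, 0.817, 0.556, 0.087]
force: [-3.7, 4.0, 0.6]
opening: 0.569
grasp_force: 53.3
```

```bash
python3 - <<'E'
from go import *
where()
o,c=snap('wrist','w6');o,c=snap('scene','s6');o,c=snap('top','t6')
im=cv2.imread('pics/w6.png')[0:300,100:400]; s=cv2.imread('pics/s6.png')[133:193,270:350]; t=cv2.imread('pics/t6.png')[140:215,120:220]
R=lambda a,w,h:cv2.resize(a,(w,h),interpolation=cv2.INTER_CUBIC)
cv2.imwrite('pics/q6.png',np.hstack([R(s,400,300),R(t,400,300)]))
E
```

```text
clk 13.95 mid stand mm [ 0.7  0.5 92.5] rotvec tool deg [-17.43   0.28   0.02] F stand [-4.9  2.3  0.6] open 0.569
```

View pics/q6.png

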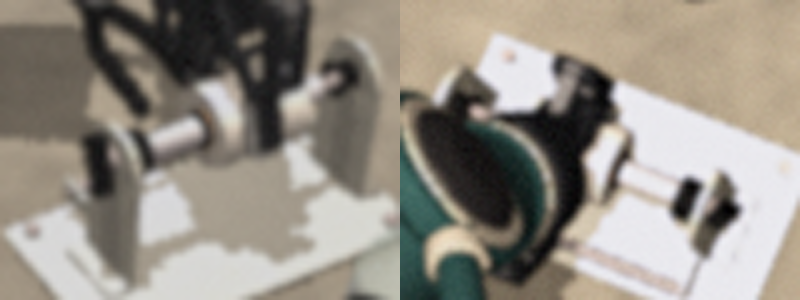

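Both views show the barrel end flush on the hub at (150,145) and the pin in the cup. I'll relieve the small side force and let go gently.

Emit:
{"name": "step_arm", "arguments": {
  "series": [
    [1, [0, -0.1, 0], [0, 0, 0]],
    [0.42, [0, 0, 0], [0, 0, 0]],
    [0.35, [0, 0, 0], [0, 0, 0]],
    [0.25, [0, 0, 0], [0, 0, 0]],
    [0.1, [0, 0, 0], [0, 0, 0]],
    [0, [0, 0, 0], [0, 0, 0]],
    [0, [0, 0, 0], [0, 0, 0]],
    [0, [0, 0, 0], [0, 0, 0]]
  ],
  "squeeze": 20
}}

```text
clock: 15.1
ee_pos: [0.611, 0.1855, 0.0709]
eef_rot: [0.124, 0.817, 0.557, 0.085]
force: [0.7, -0.1, 0.2]
opening: 1.0
grasp_force: 0.0
```

```bash
python3 - <<'E'
from go import *
where(); o=r.get_obs(); print(qR(o['eef_rot']).round(2),o['force'])
E
```

```text
clk 15.1 mid stand mm [-0.7 -1.4 90.4] rotvec tool deg [-17.33   0.08  -0.02] F stand [0.7 0.2 0.2] open 1.0
[[ 0.37  0.89  0.28]
 [ 0.93 -0.35 -0.11]
 [ 0.    0.3  -0.95]] [ 0.70031792 -0.09716731  0.16556399]
```

Emit:
{"name": "step_arm", "arguments": {
  "series": [
    [0, [0, 0, -1], [0, 0, 0]],
    [0, [0, 0, -2], [0, 0, 0]],
    [0, [0, 0, -3], [0, 0, 0]],
    [0, [0, 0, -3], [0, 0, 0]],
    [0, [0, 0, -3], [0, 0, 0]],
    [0, [-2, 0, -3], [0, 0, 0]],
    [0, [-2, 0, 0], [0, 0, 0]],
    [0, [0, 0, 0], [0, 0, 0]]
  ]
}}

```text
clock: 16.1
ee_pos: [0.5538, 0.1634, 0.2143]
eef_rot: [0.124, 0.817, 0.556, 0.085]
force: [-0.3, 1.0, -0.0]
opening: 1.0
grasp_force: 0.0
```

```bash
python3 - <<'E'
from go import *
where()
o,c=snap('wrist','w7');o,c=snap('top','t7')
R=lambda a,w,h:cv2.resize(a,(w,h),interpolation=cv2.INTER_CUBIC)
cv2.imwrite('pics/q7.png',R(cv2.imread('pics/w7.png'),768,576))
for q in [(0,-.07,.092),(0,.064,.092)]: print((proj('w7',loc(P,*q))*1.5).round())
E
```

```text
clk 16.1 mid stand mm [-45.7 -42.9 233.8] rotvec tool deg [-17.34   0.09   0.06] F stand [-0.6  0.8 -0. ] open 1.0
[382. 309.]
[382.  52.]
```

View pics/q7.png

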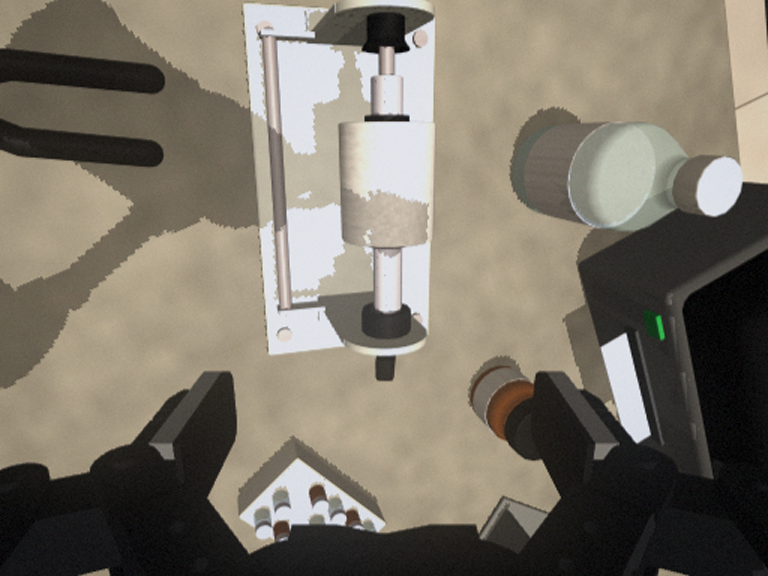

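The spindle is seated. The barrel end sits flush on the hub at (388,308) with no key showing, and the pin shows 24 px (about 12 mm) between barrel and cup, exactly as expected when home. Nothing else has moved, so I'm handing in.

```bash
python3 -c "
from bench import r
print(r.close_job())"
```

```text
the job is handed in; nothing more can be done
None
```

The wide roll is fitted in the stand, with the pin in the cup and the key fully home in the hub. It is released, and the job was handed in at about 16 s; the narrow roll and everything else on the bench were left alone.

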